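Photograph a cue tip with a two-stage shutter key

TASK

Take a picture of the clamped cue's tip with the blue-capped shutter key on the bench: half-press it straight down to its first click and hold it there for a good second so that the camera focuses, then press it fully down to take the picture, and let it come all the way back up. Leave the orange-capped lamp key unpressed.

Things in the scene. Friction and masses are not known exactly. Their poses are not given: they have to be found in the camera images.
- blue_top (a point): centre of the flat top (36 mm across) of the BLUE shutter key: a round mushroom cap 46 mm wide, 14 mm thick, on a steel collar in a fixed black housing 90 x 90 mm, 45 mm high. Cap top 81 mm above the bench when free; it goes down with the cap: 10 mm at the first click, 20 mm fully down. z up. Press straight down with the shut fingertips, within 15 mm of the centre
- blue_focus (a joint): blue key, first stage: how far the cap has gone down towards its steel collar, m; 0 free, 0.010 at the first click, where the cap meets the collar. Spring 1.5 N at the start, 3 N at the click. Springs back up when let go
- blue_shoot (a joint): blue key, second stage: how far the steel collar (38 mm wide, 12 mm of it above the housing), cap on it, has sunk into the housing, m; 0 to 0.010 at the hard stop (fully down). Stays at 0 until the push passes about 7 N; needs 10 N near the stop. So a push of 4 to 6 N rests at the first click. Springs back up when let go
- orange_top (a point): centre of the top of the ORANGE lamp key, same shape and size as the blue key (cap 46 mm wide, top 81 mm above the bench, black housing 90 x 90 mm). Not to be pressed. The two keys stand at least 160 mm apart, either one on the left
There are look-alikes about, which are no part of the job. Leave any white look-alike of the part that bears blue_top alone.

How it is judged:
On the way, in this order (a step that is already met when the one before it is completed fails the run):
1. the blue key is held half-pressed at its first click (cap at least 8 mm down on its collar, collar less than 4 mm down) for 0.6 s (value of joint blue_focus above 0.008 m and value of joint blue_shoot below 0.004 m), for 0.6 s.
2. the blue key is pressed fully down (collar at least 8 mm down) (value of joint blue_shoot above 0.008 m), for 0.05 s.
At the end, for the whole second after the job is handed in: The blue key has been held half-pressed, then fully pressed, and is let go and back up: both its stages within 2 mm of free (value of joint each of blue_focus, blue_shoot below 0.002 m); the robot touches nothing.
It fails at once if the orange key is pressed (its top moves more than 4 mm) (distance of orange_top from where it was at the start of the episode above 0.004 m).
It also fails if it takes over 32 s, if anything falls off the work surface, if the arm or the gripper's body presses on something with over 40 N, if the wrist force passes 120 N, or if a joint passes its speed limit or range.

ROBOT

A 7-joint arm with a two-finger parallel gripper is mounted at the origin on the work surface. World frame = base frame: x ahead of the robot, y to its left, z up, the work surface at z = 0. Lengths are in m, angles in rad, forces in N, time in s.
With the tool pointing down it reaches from about 0.4 to 0.85 m from the base axis. Payload 4.5 kg.
Tool frame: the origin (TCP) lies on the centre line of the jaws, within the pads' length; the fingertips stand 8 mm ahead of it and the grasp point (between the pads) lies 11 mm behind it; z points along the fingers, x is the direction in which the jaws open and shut, and the axes are right-handed (so a half turn about z gives the same grasp; the last joint's range is limited). The gripper opens to 88 mm and grips with 3 to 60 N. Pads are 18 mm wide; open, the fingers measure 123 mm over their backs; the gripper's body (75 mm by 187 mm) begins 45 mm behind the grasp point.
Start: joints at [1.246, 0.689, -0.195, 1.565, 0.157, 0.902, -0.215], TCP at [0.219, -0.585, 0.247] pointing down, gripper open.
Joint ranges: [-3.01, 3.01], [-0.46, 2.08], [-1.47, 1.51], [0.13, 2.56], [-1, 4.14], [0.04, 2.09], [-2.66, 2.66]. Speed limits (rad/s): [2.57, 2.57, 3.14, 3.14, 3.14, 3.14, 3.14].

INTERFACE

Orientations are given as a unit quaternion [x, y, z, w].
In Python, from plant import r gives the robot as it stands.
- The arm moves only by the shell command python3 -m pendant 'ROWS' [FORCE]. ROWS is JSON, a list of rows, each a list of 3 entries, a list of its own where there are three numbers: the turn, a rotation vector about the tool's x, y, z in rad, then the shift along the tool's x, y, z in m, then the opening, from 0 (shut) to 1 (fully open). In form: [[[wx, wy, wz], [tx, ty, tz], claw], ...]. A call has 1 to 10 rows; each row is the pose to reach, as a shift and turn from the pose commanded when the call began, along the tool's axes at that moment; what a row does not reach only later rows make up. A row lasts 1/10 s, in which the tool goes at most 50 mm and 8.59 degrees, less where a joint would pass 70% of its speed; a pose out of reach is approached as far as the arm can. A call with a gripper value outside its range is refused whole. The fingers move at their own pace and stop on an object; FORCE is the grip in N (left out, the last holds). Time passes only in rows, so rows that repeat a pose let the fingers close. It gives the time, the measured TCP pose, the force and the opening at its end, in the units of the state.
- r.get_state(): the state, without advancing time (a new reading comes with each control period).
- r.snapshot(name): name is "side" or "top"; returns a dict with "image" (400x640x3 uint8, red, green, blue), "mtx" (3x3 intrinsics, pixels), "dist" ([k1, k2, p1, p2, k3] as OpenCV has them; the pictures are not rectified), "R" (3x3) and "t" (3): a world point X has camera coordinates R X + t. Camera axes: x right, y down, z forward; pixel columns grow to the right and rows downward; lengths in m; the calibration is good to about 2 mm. A picture is of the moment at which its call begins. There is no depth.
- r.finish_job(): hands the job in, once; it reports no verdict.
The state is a dict: "clock": time; "q": joint angles; "qd": joint speeds; "joint_torque": joint torques, N m; "tool_pos": TCP position; "eef_rot": TCP orientation; "contact_force": force on the tool from outside, world axes, zero at the start; "moment": the same for the moment, N m; "opening": opening from 0.0 (shut) to 1.0 (fully open).
Only numpy, scipy, OpenCV 4.12 (cv2) and the standard library are available. Lean on these libraries where they do the work, as an engineer would, in place of code of your own. Each camera call takes 0.05 s, during which the arm holds its last target. There are 200 camera calls.

## Working session

There is one attempt and no reset: what is moved stays moved. The work goes in short steps, Python scripts to look and compute and a shell command to move; the robot and the scene stay as the last step left them, time stands still between calls to the robot, and variables do not carry over. Pictures are saved under pics/ and viewed, about 8 in all and at most 12, crops included, and the job is handed in when it is done.

```bash
mkdir -p pics; ls; python3 - <<'E'
from plant import r
import cv2
s=r.get_state(); print({k:s[k] for k in('clock','tool_pos','eef_rot','contact_force','opening')})
for n in('side','top'):
    d=r.snapshot(n); cv2.imwrite(f'pics/{n}0.png',d['image'][:,:,::-1])
    print(n,d['mtx'],d['dist'],d['R'],d['t'])
E
```

```text
pics
{'clock': 0.0, 'tool_pos': array([ 0.21921128, -0.58463672,  0.24592546]), 'eef_rot': array([ 8.21972812e-01, -5.69526000e-01, -7.88497321e-04, -4.59050543e-04]), 'contact_force': array([-0.11508666, -0.72264496, -0.54469122]), 'opening': 0.9996615806235452}
side [[405.57025535   0.         323.28443912]
 [  0.         405.57025535 196.26178542]
 [  0.           0.           1.        ]] [0.00281224 0.         0.         0.         0.        ] [[ 0.98502281 -0.17157469  0.01709327]
 [-0.11986973 -0.75267718 -0.64738575]
 [ 0.12394072  0.63564077 -0.76197081]] [-0.4986178   0.10223116  0.67056242]
top [[444.7661865    0.         323.62196846]
 [  0.         444.7661865  204.03092906]
 [  0.           0.           1.        ]] [-0.08254895  0.          0.          0.          0.        ] [[-0.01603944 -0.99940018 -0.03069224]
 [-0.99298043  0.01951902 -0.11665704]
 [ 0.11718615  0.02860568 -0.9926979 ]] [0.00872355 0.5225687  0.7501012 ]
```

View pics/top0.png

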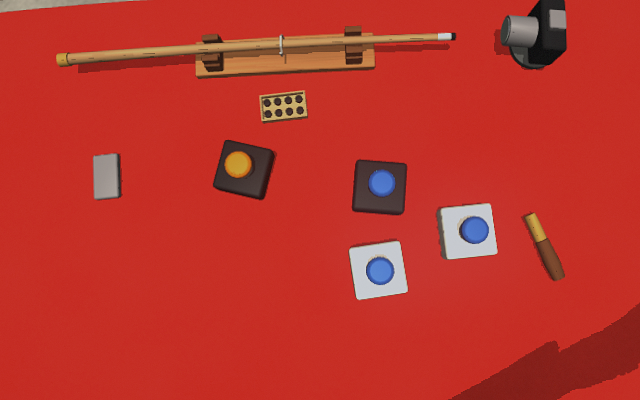

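View pics/side0.png

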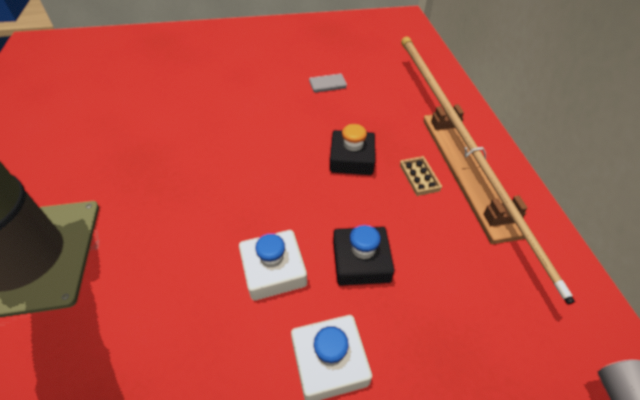

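The top view has three blue caps: (382,183) on a black housing, and (380,270) and (474,230) on white look-alike housings. The orange key is at (238,164). The description says black housing, so I choose (382,183), which is (365,239) in the side view. Next I measure it and check it in a crop.

```bash
cat > h.py <<'E'
import cv2, numpy as np
from scipy.spatial.transform import Rotation as Rot
def blob(d,px,lo,hi):
    hsv=cv2.cvtColor(d['image'],cv2.COLOR_RGB2HSV)
    n,l,st,c=cv2.connectedComponentsWithStats(cv2.inRange(hsv,lo,hi))
    i=1+np.argmin(np.linalg.norm(c[1:]-px,axis=1)+1e3*(st[1:,4]<100)); return c[i],st[i]
def ray(d,p):
    u=cv2.undistortPoints(np.array([[p]],float),d['mtx'],d['dist'])[0,0]
    v=d['R'].T@np.array([*u,1]); return -d['R'].T@d['t'],v/np.linalg.norm(v)
def plane(d,p,z):
    o,v=ray(d,p); return o+v*(z-o[2])/v[2]
def tri(r1,r2):
    A=np.zeros((3,3));b=np.zeros(3)
    for o,v in(r1,r2):
        P=np.eye(3)-np.outer(v,v);A+=P;b+=P@o
    return np.linalg.solve(A,b)
E
python3 - <<'E'
from h import *; from plant import r
t=r.snapshot('top');s=r.snapshot('side')
B=((100,100,60),(125,255,255));O=((10,120,120),(28,255,255))
for nm,a,b,c in(('blue',(382,183),(365,239),B),('orange',(238,164),(354,133),O)):
    p,st=blob(t,a,*c);q,sq=blob(s,b,*c)
    print(nm,p,st,q,sq,'tri',tri(ray(t,p),ray(s,q)),'top@74',plane(t,p,.074),'side@74',plane(s,q,.074))
    x,y,w,h,_=st; print(' width',np.linalg.norm(plane(t,(x,y+h/2),.07)-plane(t,(x+w,y+h/2),.07)))
S=r.get_state();T=Rot.from_quat(S['eef_rot'])
P=tri(ray(t,blob(t,(382,183),*B)[0]),ray(s,blob(s,(365,239),*B)[0]))
print(T.as_matrix(), 'tool shift to above', T.inv().apply(np.array([P[0],P[1],.13])-S['tool_pos']))
f=lambda i,x,y:cv2.resize(i[y-60:y+60,x-60:x+60,::-1],(390,390))
cv2.imwrite('pics/crop.png',np.hstack([f(t['image'],382,183),f(s['image'],365,239)]))
E
```

```text
blue [381.37649063 182.70698467] [368 170  28  27 587] [364.77349769 238.05855162] [349 226  32  25 649] tri [ 0.55202949 -0.09878362  0.07153459] top@74 [ 0.5513437  -0.09849075  0.074     ] side@74 [ 0.55168171 -0.10039695  0.074     ]
 width 0.04677519805438624
orange [237.52640845 163.98239437] [224 151  28  27 568] [354.00815217 132.77173913] [342 124  25  19 368] tri [0.58968578 0.14350317 0.07064908] top@74 [0.58861793 0.14277292 0.074     ] side@74 [0.58893524 0.13976718 0.074     ]
 width 0.048245476670810916
[[ 3.51185861e-01 -9.36305642e-01 -4.86460405e-04]
 [-9.36305126e-01 -3.51186181e-01  9.88261855e-04]
 [-1.09615332e-03  1.08411781e-04 -9.99999393e-01]] tool shift to above [-0.3381522  -0.48226967  0.11653868]
```

View pics/crop.png

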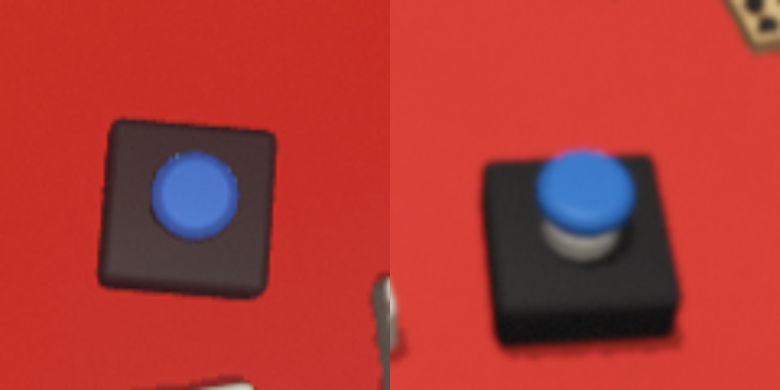

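The crop shows the blue cap on a black housing. The triangulated height is 0.0715 m, which fits mid-cap, and the width is 47 mm against the 46 mm given. I take the cap centre as (0.5517, -0.099). I'll shut the jaws and move across at height.

```bash
python3 -m pendant '[[[0,0,0],[-0.338,-0.482,0.05],0],[[0,0,0],[-0.338,-0.482,0.05],0],[[0,0,0],[-0.338,-0.482,0.05],0],[[0,0,0],[-0.338,-0.482,0.05],0],[[0,0,0],[-0.338,-0.482,0.05],0],[[0,0,0],[-0.338,-0.482,0.05],0],[[0,0,0],[-0.338,-0.482,0.05],0],[[0,0,0],[-0.338,-0.482,0.05],0],[[0,0,0],[-0.338,-0.482,0.05],0],[[0,0,0],[-0.338,-0.482,0.05],0]]' 10
```

```text
clock: 1.2
tool_pos: [0.5019, -0.1724, 0.2042]
eef_rot: [0.822, -0.57, 0.0, 0.0]
contact_force: [0.2, -0.7, 0.1]
opening: 0.113
```

```bash
python3 -m pendant '[[[0,0,0],[-0.05,-0.07,0.03],0],[[0,0,0],[-0.05,-0.07,0.05],0],[[0,0,0],[-0.05,-0.07,0.07],0],[[0,0,0],[-0.05,-0.07,0.07],0],[[0,0,0],[-0.05,-0.07,0.07],0],[[0,0,0],[-0.05,-0.07,0.07],0]]'; python3 - <<'E'
from h import *; from plant import r
t=r.snapshot('top');s=r.snapshot('side')
S=r.get_state();T=Rot.from_quat(S['eef_rot']);print(S['tool_pos'],T.inv().apply(np.array([.5517,-.099,.089])-S['tool_pos']),S['contact_force'])
f=lambda i,x,y:cv2.resize(i[y-90:y+90,x-90:x+90,::-1],(390,390))
cv2.imwrite('pics/crop2.png',np.hstack([f(t['image'],382,183),f(s['image'],365,220)]))
E
```

```text
clock: 1.8
tool_pos: [0.5491, -0.1044, 0.1356]
eef_rot: [0.821, -0.571, 0.001, 0.0]
contact_force: [-0.2, 0.5, 0.4]
opening: 0.004
[ 0.54933037 -0.10414715  0.13573976] [-0.00406922 -0.00393742  0.04674025] [-0.5687967   1.20062662 -0.48130662]
```

View pics/crop2.png

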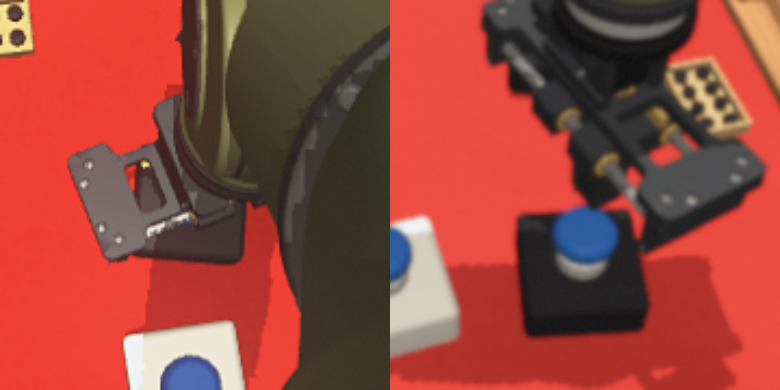

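The crop shows the gripper body over the key with the blue cap still free, but the fingertips can't be seen. I'll project the TCP into the side view to check.

```bash
python3 - <<'E'
from h import *; from plant import r
s=r.snapshot('side');S=r.get_state();T=Rot.from_quat(S['eef_rot'])
im=s['image'][:,:,::-1].copy()
for o in((0,0,.008),(0,0,-.011),(0,0,-.056),(.09,0,-.056),(-.09,0,-.056)):
    X=S['tool_pos']+T.apply(o)
    p=cv2.projectPoints(X[None],cv2.Rodrigues(s['R'])[0],s['t'],s['mtx'],s['dist'])[0].ravel();print(o,X,p)
    cv2.circle(im,tuple(int(v) for v in p),2,(0,255,0),-1)
cv2.imwrite('pics/side2.png',cv2.resize(im[60:330,180:540],(800,600)))
E
```

```text
(0, 0, 0.008) [ 0.54929219 -0.10392652  0.12760489] [367.31483882 218.8206644 ]
(0, 0, -0.011) [ 0.54925522 -0.10391351  0.14660485] [368.65782613 210.50416477]
(0, 0, -0.056) [ 0.54916766 -0.10388269  0.19160475] [372.13357812 188.98376419]
(0.09, 0, -0.056) [ 0.58062148 -0.18820732  0.1917237 ] [415.91116587 238.94599237]
(-0.09, 0, -0.056) [ 0.51771384 -0.01955806  0.1914858 ] [335.93003446 147.65841367]
```

View pics/side2.png

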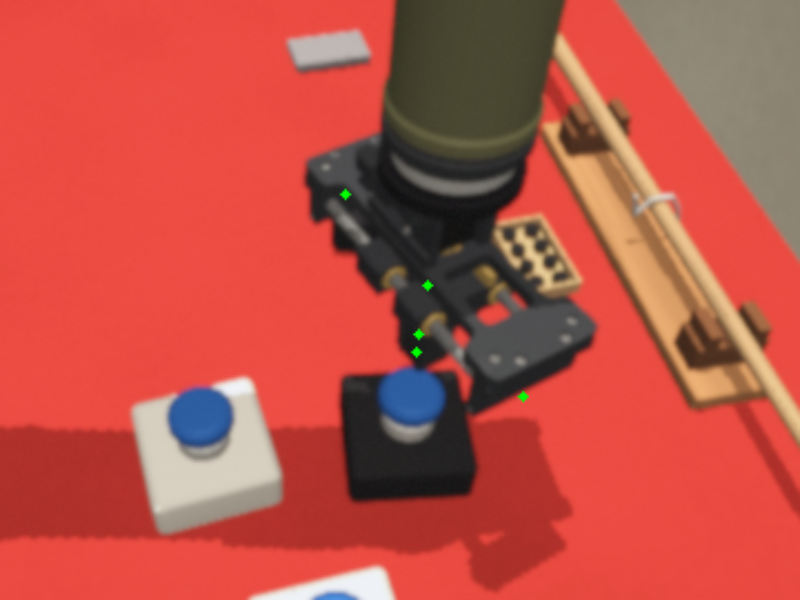

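The projected fingertip falls where the dark fingers end, just above the blue cap at crop pixel (417,352), so the geometry agrees. I'll centre the tool and lower it to about 4 mm above the cap.

```bash
python3 -m pendant '[[[0,0,0],[-0.004,-0.004,0.02],0],[[0,0,0],[-0.004,-0.004,0.035],0],[[0,0,0],[-0.004,-0.004,0.042],0],[[0,0,0],[-0.004,-0.004,0.042],0],[[0,0,0],[-0.004,-0.004,0.042],0]]'
```

```text
clock: 2.45
tool_pos: [0.5516, -0.098, 0.093]
eef_rot: [0.822, -0.57, 0.0, -0.0]
contact_force: [0.3, -0.1, -0.1]
opening: 0.006
```

```bash
python3 -m pendant '[[[0,0,0],[0,0,0.003],0],[[0,0,0],[0,0,0.006],0],[[0,0,0],[0,0,0.009],0],[[0,0,0],[0,0,0.011],0],[[0,0,0],[0,0,0.012],0],[[0,0,0],[0,0,0.012],0],[[0,0,0],[0,0,0.012],0]]'
```

```text
clock: 3.15
tool_pos: [0.552, -0.0978, 0.0806]
eef_rot: [0.822, -0.57, 0.001, -0.0]
contact_force: [1.4, -1.1, 2.8]
opening: 0.005
```

```bash
python3 -m pendant '[[[0,0,0],[0,0,0.001],0],[[0,0,0],[0,0,0.0015],0],[[0,0,0],[0,0,0.0015],0],[[0,0,0],[0,0,0.0015],0]]'; python3 - <<'E'
from plant import r
import numpy as np
for i in range(4):
    r.snapshot('side'); s=r.get_state(); print(s['tool_pos'][2],s['contact_force'])
E
```

```text
clock: 3.55
tool_pos: [0.5519, -0.0978, 0.0794]
eef_rot: [0.822, -0.57, 0.001, -0.0]
contact_force: [1.2, -2.3, 7.7]
opening: 0.001
0.07944162299934938 [ 0.65936231 -1.37855934  6.44565493]
0.07944918278255331 [ 1.21846054 -0.94998117  6.63956842]
0.079456238895036 [ 1.16994365 -0.6790719   6.14765509]
0.07944908813744246 [ 1.45620073 -0.33227294  7.35706385]
```

The force jumped from 2.8 N to about 6.6 N at z = 0.0794, so the cap is on the collar and the tool is about at the first click. I'll back off slightly and hold.

```bash
python3 -m pendant '[[[0,0,0],[0,0,-0.0002],0],[[0,0,0],[0,0,-0.0002],0],[[0,0,0],[0,0,-0.0002],0],[[0,0,0],[0,0,-0.0002],0],[[0,0,0],[0,0,-0.0002],0],[[0,0,0],[0,0,-0.0002],0],[[0,0,0],[0,0,-0.0002],0],[[0,0,0],[0,0,-0.0002],0],[[0,0,0],[0,0,-0.0002],0],[[0,0,0],[0,0,-0.0002],0]]'; python3 -m pendant '[[[0,0,0],[0,0,0],0],[[0,0,0],[0,0,0],0],[[0,0,0],[0,0,0],0],[[0,0,0],[0,0,0],0]]'
```

```text
clock: 4.75
tool_pos: [0.5519, -0.0978, 0.0795]
eef_rot: [0.822, -0.57, 0.001, -0.0]
contact_force: [1.9, -2.3, 5.8]
opening: 0.009
clock: 5.15
tool_pos: [0.5518, -0.0978, 0.0795]
eef_rot: [0.822, -0.57, 0.001, -0.0]
contact_force: [1.6, -1.3, 5.6]
opening: 0.004
```

The key was held at 5.6–5.8 N for over 1.5 s. Now the full press: 10 mm more, with a force check.

```bash
python3 -m pendant '[[[0,0,0],[0,0,0.003],0],[[0,0,0],[0,0,0.006],0],[[0,0,0],[0,0,0.009],0],[[0,0,0],[0,0,0.0105],0],[[0,0,0],[0,0,0.0105],0],[[0,0,0],[0,0,0.0105],0]]'
```

```text
clock: 5.75
tool_pos: [0.5519, -0.0978, 0.0694]
eef_rot: [0.822, -0.57, 0.001, -0.0]
contact_force: [1.1, -0.9, 9.9]
opening: 0.005
```

```bash
python3 -m pendant '[[[0,0,0],[0,0,0.001],0],[[0,0,0],[0,0,0.001],0],[[0,0,0],[0,0,0.001],0]]'; python3 -m pendant '[[[0,0,0],[0,0,-0.01],0],[[0,0,0],[0,0,-0.025],0],[[0,0,0],[0,0,-0.05],0],[[0,0,0],[0,0,-0.08],0],[[0,0,0],[0,0,-0.12],0],[[0,0,0],[0,0,-0.15],0],[[0,0,0],[0,0,-0.15],0],[[0,0,0],[0,0,-0.15],0],[[0,0,0],[0,0,-0.15],0]]'
python3 - <<'E'
from h import *; from plant import r
s=r.snapshot('side')
B=((100,100,60),(125,255,255));print(blob(s,(365,238),*B)); S=r.get_state();print(S['clock'],S['contact_force'],S['tool_pos'])
cv2.imwrite('pics/end.png',s['image'][:,:,::-1])
E
```

```text
clock: 6.05
tool_pos: [0.5519, -0.0978, 0.0693]
eef_rot: [0.822, -0.57, 0.001, -0.0]
contact_force: [-0.6, -1.4, 18.3]
opening: 0.003
clock: 6.95
tool_pos: [0.5497, -0.0972, 0.216]
eef_rot: [0.822, -0.569, -0.002, 0.001]
contact_force: [-0.4, 0.1, -0.1]
opening: 0.002
(array([365.00628931, 238.08176101]), array([350, 226,  31,  25, 636], dtype=int32))
7.0 [ 0.12959196  0.24814321 -0.53590669] [ 0.54978963 -0.09726693  0.21583443]
```

View pics/end.png

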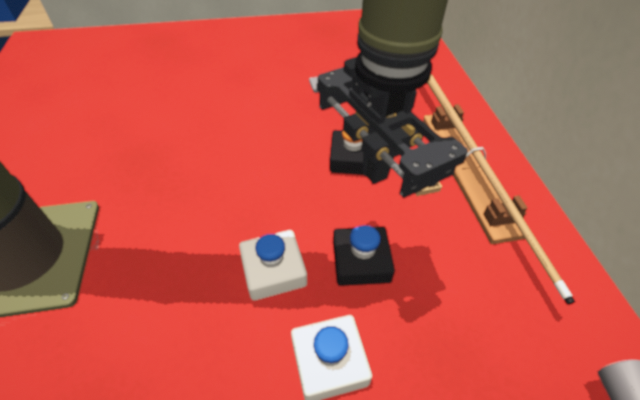

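The hard stop showed as 18 N with no further travel. The blue cap is back at (365,238), the same pixel as before the press, and the gripper is clear. I'm handing in.

```bash
python3 -c "
from plant import r
print(r.finish_job())"
```

```text
the job is handed in; nothing more can be done
None
```

I took the picture with the blue key on the black housing and handed the job in at about 7.0 s of the 32 s allowed. No verdict was reported.

- **Half-press:** I pressed straight down to the first click, about 9.5 mm by tool height. It stayed there for over 1.5 s at roughly 6–7 N, then 5.6–5.8 N after I backed off 0.2 mm. The 6–7 N readings sat close to the 7 N at which the second stage starts. Tool height held steady, so the collar did not sink noticeably.
- **Full press:** I then went about 10 mm further to the hard stop, where the force rose to 18 N with no more travel.
- **Release and last checks:** I raised the tool to 0.216 m. The blue cap was back at its starting pixel (365,238), and the contact force was near zero.
- **Orange and white keys:** The tool never came near the orange key, about 240 mm away, and never went down over the white look-alikes. The gripper partly hid the orange cap in the last picture, so I did not measure it again.

No check failed or disagreed. The two camera views agreed on the blue cap's position to about 2 mm.

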